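Slide the ring under the inspection light and set its dimmer

TASK

Take the wooden sled by its upright fin and slide it along the bench, in between the legs of the low frame light, until the ring on its stand is centred below the light's square opening; keep the sled down on the bench and the ring stand upright in its seat. Then slide the light's dimmer grip along its track until its middle is level with the steel pointer beside the track. Leave the other things on the bench where they are.

Things in the scene. Friction and masses are not known exactly. Their poses are not given: they have to be found in the camera images.
- sled: loose wooden sled, a board 200 long (its x) x 64 wide (its y) x 12 mm thick, 0.35 kg. Origin: centre of its underside; z up. Its front end (+x) carries the seat, its rear end the fin
- sled_fin (a point): grip point on the sled's upright fin, 12 mm below the fin's top. The fin is 46 long (along the sled's x) x 14 mm thick (along its y), rises from 11 to 71 mm above the bench, centred 70 mm behind the sled's origin. Axes as the sled's
- sled_seat (a point): centre of the floor of the shallow square seat, on the board's top 70 mm ahead of the sled's origin; the seat is 39 (x) x 44 mm (y) inside with a rim 4 mm high
- cone: loose black plastic ring stand in the seat, a slim cone 50 mm tall on a foot 36 mm wide, with a steel ring around it; 0.06 kg. Its top is 62 mm above the bench. Origin: centre of its underside; z up
- ring (a point): centre of the steel ring on the stand, 34 mm above the stand's underside
- light: frame light fixed to the bench: black head 150 (its x) x 134 (y) x 20 mm with a 70 x 70 mm square opening in its middle, underside 77, top 98 mm above the bench, on four legs 12 mm thick at x = +-62, y = +-48 mm (84 mm clear between left and right legs). Origin: on the bench below the opening's centre; the sled enters along its +x, from its -x side
- light_centre (a point): centre of the light's square opening, 78 mm above the bench; axes as the light's
- dimmer (a joint): position of the dimmer grip along its track, 0 to 0.12 m; grows along the dimmer's +y
- dimmer_top (a point): centre of the top face of the black dimmer grip, a block 28 (its x) x 20 (its y, the way it slides) x 40 mm tall; the top is 54 mm above the bench, at x = 0 of the dimmer's base. Axes as the base's; resists with about 1.5 N
- dimmer_base: grey housing with the dimmer's track, 40 (x) x 170 (y) x 14 mm tall, fixed to the bench; origin: centre of its underside. The grip stands at y = joint - 0.06 m
- pointer: steel pointer, a 5 mm wide bar 17 mm tall, fixed on the bench at the +x side of the dimmer's track; origin on the track's centre line at bench height, so that the grip is level with the pointer when its centre has y = 0 in the pointer's frame. Axes as the dimmer base's
- hammer: hammer with a wooden handle and steel head, 220 mm long, lying flat, 26 mm thick; origin mid-length on the table; bystander
- jar: squat amber glass jar, 52 mm wide, 55 mm tall; origin at its underside; bystander
- ringbox: closed fabric ring box, 50 x 55 x 39 mm; origin at its underside; bystander
- graver: engraving tool with a wooden handle, 160 mm long, lying flat, 26 mm thick; origin mid-length on the table; bystander
- burcup: steel cup with burs standing in it, 56 mm wide, about 85 mm tall; origin at its underside; bystander
- dapping: 55 x 55 x 35 mm steel block with round hollows; origin at its underside; bystander
- benchpin: loose wooden block 90 x 50 x 18 mm; origin at its underside; bystander
Things that resemble listed ones, but are neither listed nor needed, are in the scene too. Several things have the shape of the sled; the one meant has the colours described above. What is shaped like the dimmer_base but turquoise is not meant.

How it is judged:
By the outcome, as a careful person would: the job done as asked, in the order asked, and still so for the second after the job is handed in, with the robot touching nothing.
It also fails if it takes over 54 s, if anything falls off the work surface, if the arm or the gripper's body presses on something with over 40 N, if the wrist force passes 120 N, or if a joint passes its speed limit or range.

ROBOT

A 6-joint arm with a two-finger parallel gripper is mounted at the origin on the work surface. World frame = base frame: x ahead of the robot, y to its left, z up, the work surface at z = 0. Lengths are in m, angles in rad, forces in N, time in s.
With the tool pointing down it reaches from about 0.35 to 0.975 m from the base axis. Payload 4.9 kg.
Tool frame: the origin (TCP) lies at the very end of the fingers, on their centre line; the grasp point (between the pads) lies 19 mm behind it; z points along the fingers, y is the line along which they close (so a half turn about z gives the same grasp; the last joint's range is limited). The gripper opens to 85 mm and grips with 20 to 120 N. Pads are 22 mm wide; open, the fingers measure 114 mm over their backs; the gripper's body (76 mm by 85 mm) begins 54 mm behind the grasp point. The pads swing forward as they close: fully open they stand 13 mm farther back than shut.
Start: joints at [1.025, 0.053, 1.613, -0, 1.476, -0.119], TCP at [0.259, 0.569, 0.231] pointing down, gripper open.
Joint ranges: [-3.01, 3.01], [-1.01, 2.22], [0.06, 2.58], [-1.02, 4.17], [0.09, 2.62], [-3.14, 3.14]. Speed limits (rad/s): [2.57, 2.57, 3.14, 3.14, 3.14, 3.14].

INTERFACE

Orientations are given as a unit quaternion [w, x, y, z].
In Python, from plant import monitor, vision, manip gives the robot as it stands. The module is installed in compiled form; this text tells all that it offers.
- The arm moves only by the tool arm_command, never from a script. Its argument "rows" is a list of rows, each a list of 3 entries, a list of its own where there are three numbers: the finger opening in mm, from 0 to 85.4, then the shift along the world's x, y, z in units of 30 cm (1.0 is 30 cm), then the turn, a rotation vector about the world's x, y, z in units of pi/2 rad (1.0 is pi/2 rad). In form: [[claw, [x, y, z], [wx, wy, wz]], ...]. A call has 1 to 12 rows; each row is the pose to reach, as a shift and turn from the pose commanded when the call began; what a row does not reach only later rows make up. A row lasts 1/12 s, in which the tool goes at most 41.7 mm and 7.16 degrees, less where a joint would pass 70% of its speed; a pose out of reach is approached as far as the arm can. A call with a number of a shift or a turn outside -1 to 1 is refused whole. A call with a gripper value outside its range is refused whole. The fingers move at their own pace and stop on an object; the grip force is fixed at half the most. Time passes only in rows, so rows that repeat a pose let the fingers close. It gives the time, the measured TCP pose, the force, the opening and the grip force at its end, in the units of the state.
- monitor.state(): the state, without advancing time (a new reading comes with each control period).
- vision.grab_frame(name): name is "scene" or "top"; returns a dict with "color" (480x640x3 uint8, red, green, blue), "z_map" (480x640 float32, m along the optical axis (not along the pixel's ray), 0 where there is no reading), "mtx" (3x3 intrinsics, pixels), "R" (3x3) and "t" (3): a world point X has camera coordinates R X + t. Camera axes: x right, y down, z forward; pixel columns grow to the right and rows downward; lengths in m; the calibration is good to about 2 mm. A picture is of the moment at which its call begins.
- manip.job_done(): hands the job in; it is judged then, once.
The state is a dict: "time": time; "joint_pos": joint angles; "joint_vel": joint speeds; "joint_efforts": joint torques, N m; "tool_pos": TCP position; "tool_rot": TCP orientation; "contact_force": force on the tool from outside, world axes, zero at the start; "ft_torque": the same for the moment, N m; "gripper_width": opening from 0.0 (shut) to 1.0 (fully open); "grasp_force": force on a finger pad.
Only numpy, scipy, OpenCV 4.12 (cv2) and the standard library are available. Lean on these libraries where they do the work, as an engineer would, in place of code of your own. Each camera call takes 0.05 s, during which the arm holds its last target. There are 200 camera calls.

## Working session

There is one attempt and no reset: what is moved stays moved. The work goes in short steps, Python scripts to look and compute and a tool call to move; the robot and the scene stay as the last step left them, time stands still between calls to the robot, and variables do not carry over. Pictures are saved under pics/ and viewed, at most 13 in all, crops included, and the job is handed in when it is done.

Besides the shell and the picture viewer there is one more tool, called after "Call:" as a command line: name --argument value ..., lists and objects as JSON in quotes. arm_command: Moves the arm, as the interface text tells. Shifts and turns lie within -1 to 1; 1 stands for 30 cm of shift or pi/2 rad of turn. Its arguments: {"type":"object","properties":{"rows":{"type":"array"}},"required":["rows"]}

```bash
mkdir -p pics; cat > h.py <<'E'
import numpy as np, cv2
from plant import monitor, vision, manip
def grab(n):
    f=vision.grab_frame(n); np.savez('pics/'+n+'.npz',**f); return f
def load(n): return dict(np.load('pics/'+n+'.npz'))
def cloud(f):
    z=f['z_map']; v,u=np.mgrid[:480,:640]; K=f['mtx']
    c=np.stack([(u-K[0,2])/K[0,0]*z,(v-K[1,2])/K[1,1]*z,z],-1)
    return (c-f['t'])@f['R']
def ray(f,u,v,h):
    d=f['R'].T@np.linalg.inv(f['mtx'])@[u,v,1]; o=-f['R'].T@f['t']
    return o+d*(h-o[2])/d[2]
E
python3 - <<'E'
from h import *
for n in('top','scene'):
    f=grab(n); cv2.imwrite(f'pics/{n}0.png',cv2.resize(f['color'][:,:,::-1],(800,600),interpolation=cv2.INTER_CUBIC))
    print(n,f['mtx'].tolist(),(-f['R'].T@f['t']).tolist(),f['R'].round(3).tolist())
s=monitor.state();print(s)
E
```

```text
top [[434.81113858061497, 0.0, 311.58438092723], [0.0, 434.81113858061497, 242.64866976522956], [0.0, 0.0, 1.0]] [0.4783680629431074, -0.048579532107369046, 1.18808738234327] [[0.012, -1.0, -0.022], [-1.0, -0.012, -0.028], [0.028, 0.023, -0.999]]
scene [[516.6155207802954, 0.0, 318.16637517442615], [0.0, 516.6155207802954, 246.1670411934545], [0.0, 0.0, 1.0]] [1.3514076929217156, -0.35825078447842124, 0.6139895844705563] [[0.38, 0.925, 0.01], [0.485, -0.189, -0.854], [-0.788, 0.329, -0.521]]
{'time': 0.1, 'joint_pos': array([ 1.02500651e+00,  5.33178967e-02,  1.61414203e+00, -3.70552326e-05,
        1.47603057e+00, -1.18977991e-01]), 'joint_vel': array([ 2.41325475e-05,  4.64890086e-04, -2.13821891e-03, -1.57629352e-03,
       -2.35344841e-03, -9.97366118e-04]), 'joint_efforts': array([ 4.60406427e-04, -3.94899201e+01, -3.71366107e+01, -1.65447309e-04,
        3.82262937e-03,  1.72535420e-05]), 'tool_pos': array([0.25843184, 0.56844484, 0.23017796]), 'tool_rot': array([-2.92196476e-04,  2.11787949e-01,  9.77315181e-01, -9.03000035e-04]), 'contact_force': array([-0.2958619 , -0.78237861, -0.30518021]), 'ft_torque': array([ 0.0001769 ,  0.04902161, -0.02101121]), 'grasp_force': 0.0, 'gripper_width': 0.9965255565843988}
```

View pics/top0.png

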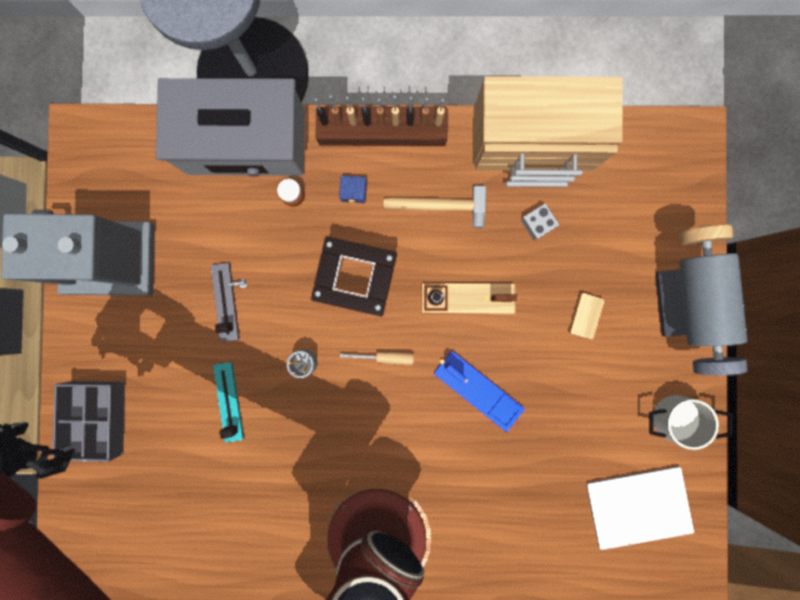

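View pics/scene0.png

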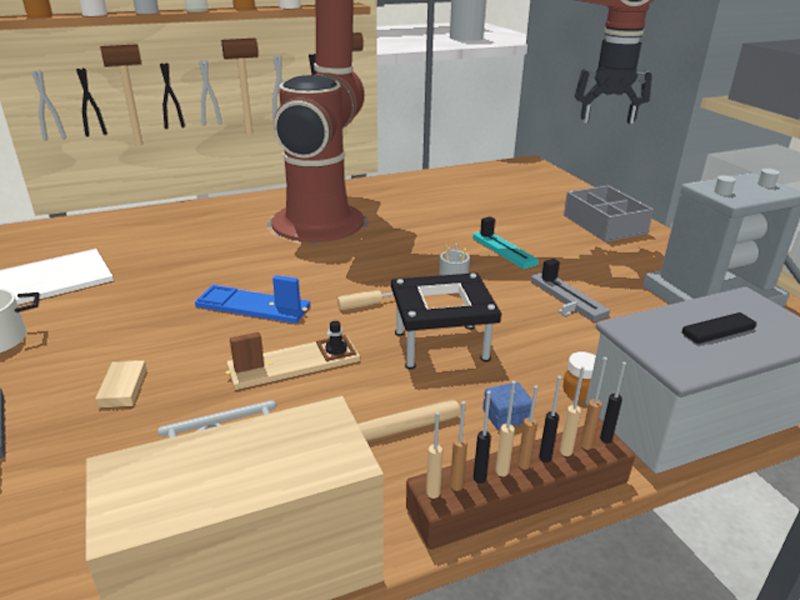

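The top view shows the sled at about (468,297), with its seat and cone on the left at (436,296) and its fin at (503,295). The light is at (354,277) and slightly turned. The grey dimmer is at (225,302), with its grip at (223,326) and the pointer at (238,283). Next I'll enlarge this area.

```bash
python3 - <<'E'
from h import *
f=load('top');c=f['color'][:,:,::-1]
cv2.imwrite('pics/a.png',cv2.resize(c[180:260,240:420],(0,0),fx=4.4,fy=4.4,interpolation=cv2.INTER_CUBIC))
cv2.imwrite('pics/b.png',cv2.resize(c[200:280,160:210],(0,0),fx=7,fy=7,interpolation=cv2.INTER_CUBIC))
E
```

```text
(no output)
```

View pics/a.png

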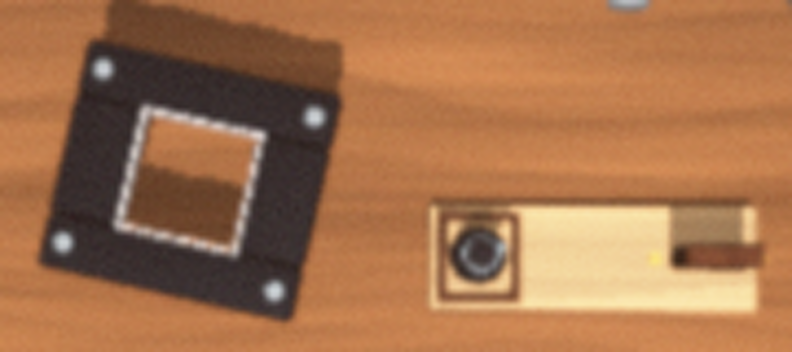

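View pics/b.png

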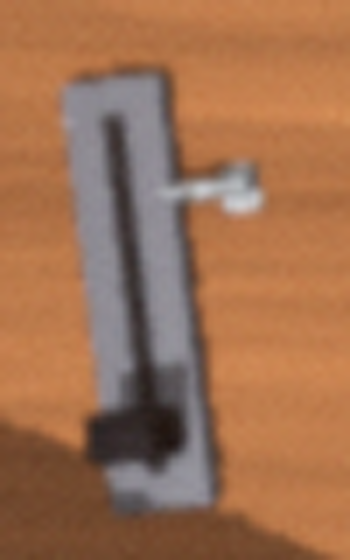

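```bash
python3 - <<'E'
from h import *
f=load('top')
def A(x,y,h): return ray(f,240+(x+.5)/4.4-.5,180+(y+.5)/4.4-.5,h)[:2]
def B(x,y,h): return ray(f,160+(x+.5)/7-.5,200+(y+.5)/7-.5,h)[:2]
P=lambda l:np.round(l,4).tolist()
L=[A(*p,.098) for p in((90,40),(342,98),(292,320),(40,264))]; S=[A(*p,.098) for p in((103,69),(314,117),(275,291),(62,242))]
ang=lambda a,b:np.degrees(np.arctan2(*(a-b)[::-1]))
print('light',P(np.mean(L,0)),P(np.mean(S,0)),ang(L[0],L[1]),ang(L[3],L[2]),ang(S[0],S[1]),ang(S[3],S[2]), P([np.linalg.norm(L[0]-L[1]),np.linalg.norm(L[1]-L[2])]))
O=[A(*p,.098) for p in((145,105),(266,133),(237,255),(116,227))];print('opening',P(np.mean(O,0)))
D=[A(*p,.012) for p in((430,200),(757,205),(757,312),(430,307))]
print('sled',P(np.mean(D,0)),ang(D[0],D[1]),ang(D[3],D[2]),P([np.linalg.norm(D[0]-D[1]),np.linalg.norm(D[1]-D[2])]))
print('cone top',P(A(480,253,.062)),'fin top ends',P(A(683,257,.071)),P(A(763,256,.071)))
G=[B(*p,.014) for p in((62,85),(162,70),(218,500),(115,515))]
print('base',P(np.mean(G,0)),ang(G[0],G[3]),ang(G[1],G[2]))
print('pointer',P(B(162,192,.017)),P(B(220,184,.017)))
C=cloud(f);z=C[...,2]
def rect(n,lo,hi,u0,u1,v0,v1):
    m=np.zeros((480,640),bool);m[v0:v1,u0:u1]=1;m&=(z>lo)&(z<hi);q=C[m]
    r=cv2.minAreaRect((q[:,:2]*1000).astype(np.float32));print(n,len(q),np.round(r[0],1),np.round(r[1],1),round(r[2],2),'med z',np.median(q[:,2]).round(4))
rect('light',.085,.11,235,330,175,260)
rect('fin',.064,.08,370,420,220,255)
rect('sled',.006,.02,330,420,220,255)
rect('cone',.052,.07,335,365,225,250)
rect('grip',.045,.062,165,195,250,280)
rect('base',.008,.02,165,196,205,280)
rect('ptr',.01,.024,187,200,215,240)
E
```

```text
light [0.5636, 0.0488] [0.564, 0.0502] 77.55422320104252 78.17803907272032 77.72071755458059 77.7313765113224 [0.1484, 0.13]
opening [0.5638, 0.0487]
sled [0.5265, -0.1914] 89.73774858172077 89.81060763977925 [0.2001, 0.0655]
cone top [0.5254, -0.119] fin top ends [0.5241, -0.2364] [0.5252, -0.2827]
base [0.5108, 0.3376] 8.29424712028893 8.628867608332959
pointer [0.5497, 0.3285] [0.553, 0.3059]
light 2467 [564.5  50. ] [150.1 134.4] 77.72 med z 0.0979
fin 109 [ 525.8 -260.5] [13.1 45.9] 0.73 med z 0.0697
sled 1522 [ 521.4 -190.3] [ 89.4 225.3] 5.18 med z 0.0125
cone 40 [ 525.9 -119.9] [14.7 17.6] 46.17 med z 0.0617
grip 81 [456.5 330.2] [18.5 26.5] 0.7 med z 0.0532
base 867 [512.9 324.3] [169.8  70.2] 8.38 med z 0.0138
ptr 20 [551.2 306.1] [ 7.7 22.8] 15.22 med z 0.0152
```

Call:
arm_command --rows '[[85,[0.1,-0.1,0],[0,0,-0.03]],[85,[0.2,-0.2,0],[0,0,-0.06]],[85,[0.3,-0.3,0],[0,0,-0.09]],[85,[0.4,-0.4,0],[0,0,-0.12]],[85,[0.5,-0.5,0],[0,0,-0.15]],[85,[0.6,-0.6,0],[0,0,-0.18]],[85,[0.7,-0.7,0],[0,0,-0.21]],[85,[0.8,-0.8,0],[0,0,-0.24]],[85,[0.89,-0.9,0],[0,0,-0.25]],[85,[0.89,-0.92,0],[0,0,-0.25]],[85,[0.89,-0.92,0],[0,0,-0.25]]]'

```text
time: 1.02
tool_pos: [0.5268, 0.2904, 0.2306]
tool_rot: [-0.0, 0.4, 0.916, -0.001]
contact_force: [-0.1, 0.1, -0.9]
gripper_width: 0.998
grasp_force: 0.0
```

Call:
arm_command --rows '[[85,[0,-0.12,0],[0,0,-0.03]],[85,[0,-0.24,0],[0,0,-0.06]],[85,[0,-0.36,0],[0,0,-0.09]],[85,[0,-0.48,0],[0,0,-0.12]],[85,[0,-0.6,0],[0,0,-0.15]],[85,[0,-0.72,0],[0,0,-0.18]],[85,[0,-0.84,0],[0,0,-0.21]],[85,[0,-0.92,0],[0,0,-0.24]],[85,[0,-0.92,0],[0,0,-0.25]],[85,[0,-0.92,0],[0,0,-0.25]]]'

```text
time: 1.85
tool_pos: [0.5253, 0.0175, 0.231]
tool_rot: [-0.0, 0.57, 0.822, 0.0]
contact_force: [-0.1, 0.3, 0.8]
gripper_width: 0.996
grasp_force: 0.0
```

Call:
arm_command --rows '[[60,[0,-0.12,0],[0,0,-0.03]],[60,[0,-0.24,0],[0,0,-0.06]],[60,[0,-0.36,0],[0,0,-0.09]],[60,[0,-0.48,0],[0,0,-0.12]],[60,[0,-0.6,0],[0,0,-0.15]],[60,[0,-0.72,0],[0,0,-0.18]],[60,[0,-0.84,0],[0,0,-0.21]],[60,[0,-0.92,0],[0,0,-0.23]],[60,[0,-0.92,0],[0,0,-0.23]],[60,[0,-0.92,0],[0,0,-0.23]]]'

```text
time: 2.68
tool_pos: [0.5263, -0.258, 0.2308]
tool_rot: [-0.001, 0.708, 0.707, 0.0]
contact_force: [0.2, 0.2, 0.4]
gripper_width: 0.706
grasp_force: 0.0
```

```bash
cat > st.py <<'E'
from h import *
from scipy.spatial.transform import Rotation as R
s=monitor.state();q=s['tool_rot'];M=R.from_quat([q[1],q[2],q[3],q[0]]).as_matrix()
print(s['time'],s['tool_pos'].round(4),'y-axis deg',np.degrees(np.arctan2(M[1,1],M[0,1])).round(2),'z',M[:,2].round(4),s['contact_force'].round(1),s['gripper_width']*85.4,s['grasp_force'])
E
python3 st.py
```

```text
2.6833 [ 0.5263 -0.258   0.2308] y-axis deg -0.08 z [-5.0e-04  1.5e-03 -1.0e+00] [0.2 0.2 0.4] 60.31615945335492 0.0
```

Call:
arm_command --rows '[[60,[0,0,-0.1],[0,0,0]],[60,[0,0,-0.2],[0,0,0]],[60,[0,-0.008,-0.3],[0,0,0]],[60,[0,-0.008,-0.4],[0,0,0]],[60,[0,-0.008,-0.48],[0,0,0]],[60,[0,-0.008,-0.54],[0,0,0]],[60,[0,-0.008,-0.6],[0,0,0]],[60,[0,-0.008,-0.635],[0,0,0]],[60,[0,-0.008,-0.635],[0,0,0]],[60,[0,-0.008,-0.635],[0,0,0]]]'

```text
time: 3.52
tool_pos: [0.526, -0.2599, 0.0407]
tool_rot: [-0.0, 0.707, 0.707, 0.0]
contact_force: [0.1, -0.8, 0.7]
gripper_width: 0.702
grasp_force: 0.0
```

Call:
arm_command --rows '[[40,[0,0,0],[0,0,0]],[30,[0,0,0],[0,0,0]],[24,[0,0,0],[0,0,0]],[20,[0,0,0],[0,0,0]],[16,[0,0,0],[0,0,0]],[12,[0,0,0],[0,0,0]],[8,[0,0,0],[0,0,0]],[8,[0,0,0],[0,0,0]],[8,[0,0,0],[0,0,0]]]'

```text
time: 4.27
tool_pos: [0.5258, -0.2619, 0.0416]
tool_rot: [0.0, 0.708, 0.706, -0.0]
contact_force: [-3.8, -0.1, 5.6]
gripper_width: 0.154
grasp_force: 58.5
```

```bash
python3 st.py; python3 - <<'E'
from h import *
f=grab('top');C=cloud(f);z=C[...,2]
m=np.zeros((480,640),bool);m[225:250,335:365]=1;m&=(z>.052)&(z<.07);q=C[m]
r=cv2.minAreaRect((q[:,:2]*1000).astype(np.float32));print(r)
E
```

```text
4.2667 [ 0.5258 -0.2619  0.0416] y-axis deg -0.18 z [ 2.e-04 -6.e-04 -1.e+00] [-3.8 -0.1  5.6] 13.138364864074752 58.46559405326843
((529.1387939453125, -120.9355239868164), (20.332515716552734, 16.017852783203125), 69.32572174072266)
```

Call:
arm_command --rows '[[8,[-0.006,0.001,0],[0,0,-0.008]],[8,[-0.014,0.001,0],[0,0,-0.02]],[8,[-0.024,0.002,0],[0,0,-0.034]],[8,[-0.036,0.003,0],[0,0,-0.05]],[8,[-0.048,0.004,0],[0,0,-0.067]],[8,[-0.06,0.005,0],[0,0,-0.084]],[8,[-0.072,0.006,0],[0,0,-0.1]],[8,[-0.082,0.007,0],[0,0,-0.115]],[8,[-0.09,0.008,0],[0,0,-0.126]],[8,[-0.096,0.009,0],[0,0,-0.134]],[8,[-0.096,0.009,0],[0,0,-0.134]],[8,[-0.096,0.009,0],[0,0,-0.134]]]'

```text
time: 5.32
tool_pos: [0.4972, -0.2592, 0.0416]
tool_rot: [0.001, 0.779, 0.627, 0.0]
contact_force: [3.3, -1.7, 5.3]
gripper_width: 0.151
grasp_force: 59.5
```

```bash
python3 st.py; python3 - <<'E'
from h import *
f=grab('top')
cv2.imwrite('pics/c.png',cv2.resize(f['color'][180:270,240:420,::-1],(0,0),fx=4.4,fy=4.4,interpolation=cv2.INTER_CUBIC))
E
```

```text
5.3167 [ 0.4972 -0.2592  0.0416] y-axis deg -12.31 z [ 1.2e-03 -9.0e-04 -1.0e+00] [ 3.3 -1.7  5.3] 12.908357081977428 59.49957489967346
```

View pics/c.png

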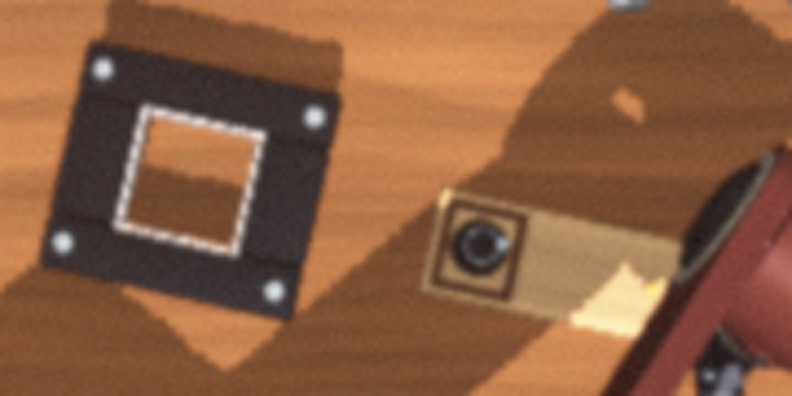

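The sled is now parallel to the light, with the cone top at crop (480,246) and the front edge running from (443,190) to (424,290). I'll work out the remaining offset.

```bash
python3 - <<'E'
from h import *
f=load('top');C=cloud(f);z=C[...,2]
def A(x,y,h): return ray(f,240+(x+.5)/4.4-.5,180+(y+.5)/4.4-.5,h)[:2]
a=np.radians(77.7);R=np.array([[np.cos(a),np.sin(a)],[-np.sin(a),np.cos(a)]]);o=np.array([.5643,.0496])
for n,p in dict(cone=A(480,246,.062),f1=A(443,190,.012),f2=A(424,290,.012),tcp=np.array([.4972,-.2592]),e1=A(675,238,.012)).items(): print(n,p.round(4),(R@(p-o)).round(4))
m=np.zeros((480,640),bool);m[225:250,335:365]=1;m&=(z>.052)&(z<.07);q=C[m]
print(R@(q.mean(0)[:2]-o),len(q))
E
```

```text
cone [ 0.5295 -0.119 ] [-0.1721 -0.0019]
f1 [ 0.566 -0.099] [-0.1448 -0.0333]
f2 [ 0.5044 -0.088 ] [-0.1472  0.0292]
tcp [ 0.4972 -0.2592] [-3.16e-01 -2.00e-04]
e1 [ 0.5381 -0.2413] [-0.2899 -0.0363]
[-0.172731   -0.00318566] 44
```

Call:
arm_command --rows '[[8,[0.001,0.006,0],[0,0,0]],[8,[0.003,0.018,0],[0,0,0]],[8,[0.006,0.036,0],[0,0,0]],[8,[0.011,0.06,0],[0,0,0]],[8,[0.016,0.085,0],[0,0,0]],[8,[0.021,0.11,0],[0,0,0]],[8,[0.026,0.135,0],[0,0,0]],[8,[0.031,0.16,0],[0,0,0]],[8,[0.036,0.185,0],[0,0,0]],[8,[0.041,0.21,0],[0,0,0]],[8,[0.045,0.225,0],[0,0,0]],[8,[0.046,0.23,0],[0,0,0]]]'

```text
time: 6.37
tool_pos: [0.5101, -0.1909, 0.0415]
tool_rot: [0.001, 0.778, 0.628, -0.002]
contact_force: [-0.6, -6.6, 8.1]
gripper_width: 0.154
grasp_force: 59.9
```

Call:
arm_command --rows '[[8,[0.001,0.006,0],[0,0,0]],[8,[0.003,0.018,0],[0,0,0]],[8,[0.006,0.036,0],[0,0,0]],[8,[0.011,0.06,0],[0,0,0]],[8,[0.016,0.085,0],[0,0,0]],[8,[0.021,0.11,0],[0,0,0]],[8,[0.026,0.135,0],[0,0,0]],[8,[0.031,0.16,0],[0,0,0]],[8,[0.036,0.185,0],[0,0,0]],[8,[0.041,0.21,0],[0,0,0]],[8,[0.045,0.225,0],[0,0,0]],[8,[0.046,0.23,0],[0,0,0]]]'

```text
time: 7.37
tool_pos: [0.5239, -0.1221, 0.0416]
tool_rot: [0.001, 0.778, 0.628, -0.002]
contact_force: [-0.9, -7.5, 8.0]
gripper_width: 0.15
grasp_force: 59.8
```

```bash
python3 st.py; python3 - <<'E'
from h import *
f=grab('top')
cv2.imwrite('pics/d.png',cv2.resize(f['color'][180:270,240:420,::-1],(0,0),fx=4.4,fy=4.4,interpolation=cv2.INTER_CUBIC))
E
```

```text
7.3667 [ 0.5239 -0.1221  0.0416] y-axis deg -12.22 z [-0.0015 -0.0035 -1.    ] [-0.9 -7.5  8. ] 12.773009677397704 59.8409503698349
```

View pics/d.png

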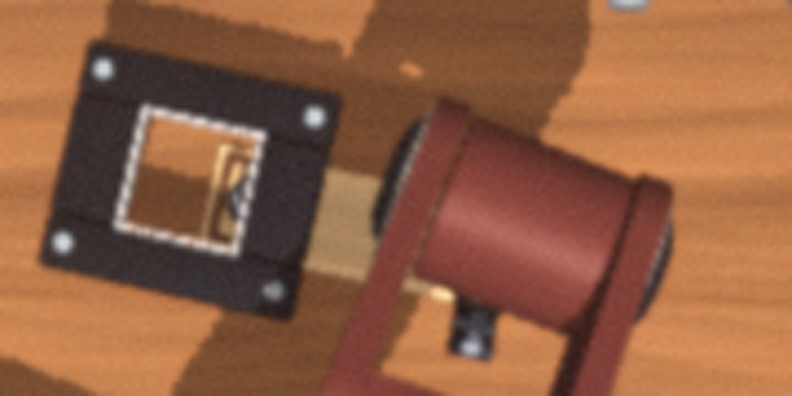

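The front of the seat and part of the cone show at the opening's right edge (235,195), and the sled is running straight between the legs. About 33 mm remain.

Call:
arm_command --rows '[[8,[0.001,0.005,0],[0,0,0]],[8,[0.003,0.015,0],[0,0,0]],[8,[0.006,0.029,0],[0,0,0]],[8,[0.01,0.045,0],[0,0,0]],[8,[0.014,0.063,0],[0,0,0]],[8,[0.018,0.08,0],[0,0,0]],[8,[0.021,0.095,0],[0,0,0]],[8,[0.023,0.105,0],[0,0,0]],[8,[0.023,0.107,0],[0,0,0]],[8,[0.023,0.107,0],[0,0,0]],[8,[0.023,0.107,0],[0,0,0]]]'

```text
time: 8.33
tool_pos: [0.5309, -0.0902, 0.0416]
tool_rot: [0.001, 0.779, 0.628, -0.001]
contact_force: [-1.2, -4.9, 7.8]
gripper_width: 0.154
grasp_force: 60.0
```

```bash
python3 st.py; python3 - <<'E'
from h import *
g=grab('scene');f=grab('top')
C=cloud(f);z=C[...,2]
m=np.zeros((480,640),bool);m[205:237,267:300]=1;m&=(z>.05)&(z<.07);q=C[m];print(len(q),q.mean(0),np.median(q,0))
a=cv2.resize(f['color'][180:260,240:340,::-1],(0,0),fx=5,fy=5,interpolation=cv2.INTER_CUBIC)
b=cv2.resize(g['color'][200:300,280:420,::-1],(0,0),fx=5,fy=4,interpolation=cv2.INTER_CUBIC)[:400,:300] if 0 else cv2.resize(g['color'][195:295,320:395,::-1],(300,400),interpolation=cv2.INTER_CUBIC)
cv2.imwrite('pics/e.png',np.hstack([a,b]))
E
```

```text
8.3333 [ 0.5309 -0.0902  0.0416] y-axis deg -12.25 z [-0.0012 -0.003  -1.    ] [-1.2 -4.9  7.8] 13.178692241080388 59.95621740818024
46 [0.563697   0.04645014 0.05970961] [0.5633968  0.0465596  0.06133643]
```

View pics/e.png

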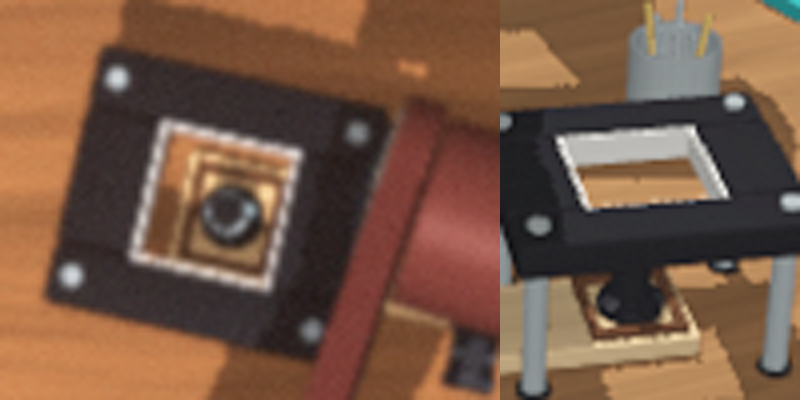

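```bash
python3 - <<'E'
from h import *
f=load('top')
def A(x,y,h): return ray(f,240+(x+.5)/5-.5,180+(y+.5)/5-.5,h)[:2]
c=A(230,213,.061)
S=np.mean([A(*p,.098) for p in((117,78),(358,132),(312,330),(70,275))],0);O=np.mean([A(*p,.098) for p in((163,123),(302,152),(271,289),(132,262))],0)
print(c,S,O)
C=cloud(f);z=C[...,2];m=np.zeros((480,640),bool);m[175:260,235:330]=1;m&=(z>.09)&(z<.103);print(cv2.minAreaRect((C[m][:,:2]*1000).astype(np.float32)))
E
```

```text
[0.562412 0.045167] [0.56430462 0.05017843] [0.56289148 0.04871278]
((564.52099609375, 50.529991149902344), (150.7777557373047, 134.21920776367188), 77.6707534790039)
```

The cone stands upright in its seat, at crop (230,213) in the top view. The opening's centre is about 3.5 mm further along, so I'll nudge the sled, then release and rise.

Call:
arm_command --rows '[[8,[0.001,0.003,0],[0,0,0]],[8,[0.001,0.006,0],[0,0,0]],[8,[0.002,0.009,0],[0,0,0]],[8,[0.003,0.012,0],[0,0,0]],[8,[0.003,0.012,0],[0,0,0]],[8,[0.003,0.012,0],[0,0,0]],[8,[0.003,0.012,0],[0,0,0]]]'

```text
time: 9.02
tool_pos: [0.5316, -0.0869, 0.0416]
tool_rot: [0.001, 0.779, 0.628, -0.002]
contact_force: [-1.7, -6.6, 9.8]
gripper_width: 0.155
grasp_force: 60.0
```

Call:
arm_command --rows '[[20,[0,0,0],[0,0,0]],[30,[0,0,0],[0,0,0]],[40,[0,0,0],[0,0,0]],[40,[0,0,0],[0,0,0]],[40,[0,0,0],[0,0,0]],[40,[0,0,0.05],[0,0,0]],[40,[0,0,0.12],[0,0,0]],[40,[0,0,0.22],[0,0,0]],[40,[0,0,0.34],[0,0,0]],[40,[0,0,0.46],[0,0,0]],[40,[0,0,0.55],[0,0,0]],[40,[0,0,0.55],[0,0,0]]]'

```text
time: 10.02
tool_pos: [0.5357, -0.0859, 0.2136]
tool_rot: [0.005, 0.778, 0.628, 0.003]
contact_force: [0.5, 0.5, 1.4]
gripper_width: 0.467
grasp_force: 0.0
```

Call:
arm_command --rows '[[40,[-0.05,-0.06,0],[0,0,0]],[40,[-0.1,-0.12,0],[0,0,0]],[40,[-0.15,-0.2,0],[0,0,0]],[40,[-0.2,-0.28,0],[0,0,0]],[40,[-0.25,-0.36,0],[0,0,0]],[40,[-0.25,-0.44,0],[0,0,0]],[40,[-0.25,-0.44,0],[0,0,0]],[40,[-0.25,-0.44,0],[0,0,0]]]'

```text
time: 10.68
tool_pos: [0.4567, -0.2176, 0.205]
tool_rot: [-0.001, 0.779, 0.627, -0.0]
contact_force: [0.2, 0.9, 0.6]
gripper_width: 0.468
grasp_force: 0.0
```

```bash
python3 st.py; python3 - <<'E'
from h import *
g=grab('scene');f=grab('top')
C=cloud(f);z=C[...,2]
def rect(n,lo,hi,u0,u1,v0,v1):
    m=np.zeros((480,640),bool);m[v0:v1,u0:u1]=1;m&=(z>lo)&(z<hi);q=C[m]
    r=cv2.minAreaRect((q[:,:2]*1000).astype(np.float32));print(n,len(q),np.round(r[0],1),np.round(r[1],1),round(r[2],2),np.median(q[:,2]).round(4))
rect('light',.09,.103,235,330,175,260)
rect('cone',.055,.07,267,300,205,237)
rect('fin',.064,.08,320,370,210,260)
a=cv2.resize(f['color'][180:260,240:380,::-1],(0,0),fx=5.7,fy=5.7,interpolation=cv2.INTER_CUBIC)
cv2.imwrite('pics/f.png',a)
E
```

```text
10.6833 [ 0.4567 -0.2176  0.205 ] y-axis deg -12.34 z [-0.0011  0.0011 -1.    ] [0.2 0.9 0.6] 39.96860892446603 0.0
light 2416 [564.5  50.4] [150.9 134.2] 77.71 0.0979
cone 34 [564.9  51.4] [16.3 14.7] 45.68 0.0626
fin 97 [535.1 -85.6] [45.  14.1] 78.4 0.0711
```

View pics/f.png

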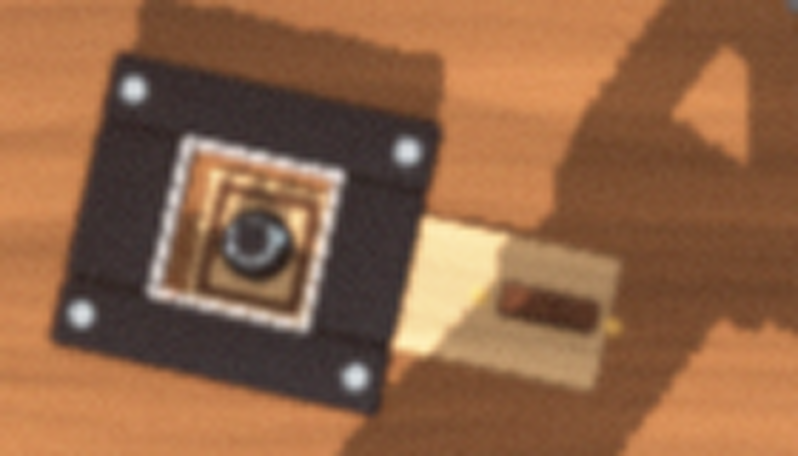

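The sled is released with the ring centred below the opening: cone (0.565,0.051) against light (0.5645,0.050). The cone and the seat are at crop (255,240). Next is the dimmer: grip at (0.4565,0.330), sliding axis at 8.45°, target about (0.547,0.343).

Call:
arm_command --rows '[[60,[0,0.06,0],[0,0,0.01]],[60,[0,0.16,0],[0,0,0.025]],[60,[0,0.28,0],[0,0,0.04]],[60,[0,0.4,0],[0,0,0.055]],[60,[0,0.52,0],[0,0,0.07]],[60,[0,0.64,0],[0,0,0.085]],[60,[0,0.76,0],[0,0,0.1]],[60,[0,0.86,0],[0,0,0.115]],[60,[0,0.915,0],[0,0,0.115]],[60,[0,0.915,0],[0,0,0.115]]]'

```text
time: 11.62
tool_pos: [0.4566, 0.0613, 0.2056]
tool_rot: [-0.001, 0.716, 0.698, 0.0]
contact_force: [0.7, -0.7, 0.7]
gripper_width: 0.705
grasp_force: 0.0
```

Call:
arm_command --rows '[[60,[0,0.06,0],[0,0,0.01]],[60,[0,0.16,0],[0,0,0.025]],[60,[0,0.28,0],[0,0,0.04]],[60,[0,0.4,0],[0,0,0.055]],[60,[0,0.52,0],[0,0,0.07]],[60,[0,0.64,0],[0,0,0.085]],[60,[0,0.76,0],[0,0,0.1]],[60,[0,0.86,0],[0,0,0.115]],[60,[0,0.915,0],[0,0,0.115]],[60,[0,0.915,0],[0,0,0.115]],[60,[0,0.915,0],[0,0,0.115]]]'

```text
time: 12.53
tool_pos: [0.457, 0.3321, 0.2053]
tool_rot: [0.0, 0.652, 0.758, -0.001]
contact_force: [0.5, -0.1, 0.5]
gripper_width: 0.699
grasp_force: 0.0
```

```bash
python3 st.py
```

```text
12.5333 [0.457  0.3321 0.2053] y-axis deg 8.59 z [-7.0e-04 -1.1e-03 -1.0e+00] [ 0.5 -0.1  0.5] 59.65581896520686 0.0
```

Call:
arm_command --rows '[[60,[0,0,-0.08],[0,0,0]],[60,[0,-0.005,-0.18],[0,0,0]],[60,[0,-0.005,-0.28],[0,0,0]],[60,[0,-0.005,-0.37],[0,0,0]],[60,[0,-0.005,-0.45],[0,0,0]],[60,[0,-0.005,-0.52],[0,0,0]],[60,[0,-0.005,-0.56],[0,0,0]],[60,[0,-0.005,-0.58],[0,0,0]],[60,[0,-0.005,-0.58],[0,0,0]],[60,[0,-0.005,-0.58],[0,0,0]]]'

```text
time: 13.37
tool_pos: [0.4581, 0.3303, 0.0328]
tool_rot: [0.0, 0.653, 0.757, 0.001]
contact_force: [-0.1, 0.6, 0.8]
gripper_width: 0.706
grasp_force: 0.0
```

Call:
arm_command --rows '[[45,[0,0,0],[0,0,0]],[35,[0,0,0],[0,0,0]],[28,[0,0,0],[0,0,0]],[24,[0,0,0],[0,0,0]],[20,[0,0,0],[0,0,0]],[16,[0,0,0],[0,0,0]],[14,[0,0,0],[0,0,0]],[14,[0,0,0],[0,0,0]],[14,[0,0,0],[0,0,0]]]'

```text
time: 14.12
tool_pos: [0.4577, 0.3307, 0.0324]
tool_rot: [0.0, 0.653, 0.757, 0.0]
contact_force: [-1.3, -1.1, 4.5]
gripper_width: 0.218
grasp_force: 60.5
```

```bash
python3 st.py
```

```text
14.1167 [0.4577 0.3307 0.0324] y-axis deg 8.49 z [ 9.e-04  5.e-04 -1.e+00] [-1.3 -1.1  4.5] 18.639576202207966 60.514912605285645
```

Call:
arm_command --rows '[[14,[0.01,0.001,0],[0,0,0]],[14,[0.03,0.004,0],[0,0,0]],[14,[0.06,0.009,0],[0,0,0]],[14,[0.095,0.014,0],[0,0,0]],[14,[0.13,0.019,0],[0,0,0]],[14,[0.165,0.024,0],[0,0,0]],[14,[0.2,0.03,0],[0,0,0]],[14,[0.235,0.035,0],[0,0,0]],[14,[0.265,0.039,0],[0,0,0]],[14,[0.288,0.043,0],[0,0,0]],[14,[0.3,0.0445,0],[0,0,0]],[14,[0.3,0.0445,0],[0,0,0]]]'

```text
time: 15.12
tool_pos: [0.5489, 0.3441, 0.0325]
tool_rot: [0.001, 0.653, 0.757, 0.001]
contact_force: [1.6, -0.3, 3.5]
gripper_width: 0.218
grasp_force: 60.5
```

Call:
arm_command --rows '[[14,[0,0,0],[0,0,0]],[24,[0,0,0],[0,0,0]],[32,[0,0,0],[0,0,0]],[40,[0,0,0],[0,0,0]],[40,[0,0,0],[0,0,0]],[40,[0,0,0.08],[0,0,0]],[40,[0,0,0.18],[0,0,0]],[40,[0,0,0.3],[0,0,0]],[40,[0,0,0.42],[0,0,0]],[40,[0,0,0.52],[0,0,0]],[40,[0,0,0.58],[0,0,0]],[40,[0,0,0.58],[0,0,0]]]'

```text
time: 16.12
tool_pos: [0.5497, 0.345, 0.2123]
tool_rot: [0.002, 0.653, 0.758, 0.005]
contact_force: [0.9, 0.2, 1.1]
gripper_width: 0.466
grasp_force: 0.0
```

Call:
arm_command --rows '[[40,[-0.08,0,0],[0,0,0]],[40,[-0.18,0,0],[0,0,0]],[40,[-0.28,0,0],[0,0,0]],[40,[-0.38,0,0],[0,0,0]],[40,[-0.48,0.05,0],[0,0,0]],[40,[-0.54,0.1,0],[0,0,0]],[40,[-0.54,0.15,0],[0,0,0]],[40,[-0.54,0.15,0],[0,0,0]],[40,[-0.54,0.15,0],[0,0,0]]]'

```text
time: 16.87
tool_pos: [0.3845, 0.3885, 0.2042]
tool_rot: [-0.0, 0.652, 0.758, -0.001]
contact_force: [-0.2, -0.6, 0.7]
gripper_width: 0.47
grasp_force: 0.0
```

```bash
python3 st.py; python3 - <<'E'
from h import *
f=grab('top');C=cloud(f);z=C[...,2]
m=np.zeros((480,640),bool);m[200:260,160:192]=1;m&=(z>.045)&(z<.062);q=C[m]
print(len(q),cv2.minAreaRect((q[:,:2]*1000).astype(np.float32)))
cv2.imwrite('pics/g.png',cv2.resize(f['color'][200:280,160:210,::-1],(0,0),fx=7,fy=7,interpolation=cv2.INTER_CUBIC))
E
```

```text
16.8667 [0.3845 0.3885 0.2042] y-axis deg 8.57 z [-0.0017 -0.0019 -1.    ] [-0.2 -0.6  0.7] 40.10954787308178 0.0
82 ((551.2620239257812, 344.94366455078125), (18.927677154541016, 28.632497787475586), 2.319563627243042)
```

View pics/g.png

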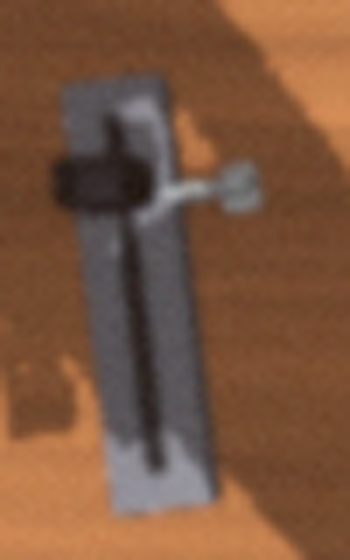

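The grip stands near the pointer: its top is at about (100,183) and the pointer bar runs from (160,192) to (220,185). I'll refine the offset with an enlarged view and depth averages from both cameras.

```bash
python3 - <<'E'
from h import *
a=np.radians(8.45);R=np.array([[np.sin(a),-np.cos(a)],[np.cos(a),np.sin(a)]])
o=np.array([.5108,.3376])
for n in('top','scene'):
    Q=[];P=[];B=[]
    for i in range(6):
        f=grab(n);C=cloud(f);q=C.reshape(-1,3);L=np.c_[(q[:,:2]-o)@R.T,q[:,2]]
        k=f['color'].reshape(-1,3).max(1)
        Q.append(L[(abs(L[:,0])<.03)&(abs(L[:,1])<.08)&(L[:,2]>.049)&(L[:,2]<.06)])
        P.append(L[(L[:,0]>.0225)&(L[:,0]<.036)&(abs(L[:,1])<.08)&(L[:,2]>.010)&(L[:,2]<.03)])
        B.append(L[(abs(L[:,0])<.03)&(abs(L[:,1])<.1)&(L[:,2]>.009)&(L[:,2]<.018)])
    for m,X in(('grip',Q),('ptr',P),('base',B)):
        X=np.vstack(X);print(n,m,len(X)//6,X.mean(0).round(4),(np.percentile(X,[1,99],axis=0).mean(0)*1e3).round(1), (np.ptp(np.percentile(X,[1,99],axis=0),axis=0)*1e3).round(1))
f=load('top');c=cv2.resize(f['color'][212:242,162:202,::-1],(0,0),fx=10,fy=10,interpolation=cv2.INTER_CUBIC)
f=load('scene')
p=f['R']@[.55,.33,.03]+f['t'];p=f['mtx']@p;u,v=(p[:2]/p[2]).astype(int);print(u,v)
d=cv2.resize(f['color'][v-25:v+25,u-33:u+33,::-1],(396,300),interpolation=cv2.INTER_CUBIC)
cv2.imwrite('pics/k.png',np.hstack([c,d]))
E
```

```text
top grip 76 [-0.0009  0.0413  0.0539] [-1.  41.6 54.2] [27.2 19.6  9.9]
top ptr 10 [0.0294 0.0365 0.017 ] [29.4 36.6 16.2] [13.1  4.8  8.7]
top base 792 [-0.0001 -0.005   0.0138] [-0.9  0.  13.6] [ 40.4 166.6   8.4]
scene grip 74 [-0.0002  0.042   0.0535] [-2.1 40.6 53.3] [30.  21.1  8.1]
scene ptr 18 [0.0295 0.0357 0.0154] [29.3 35.7 15.9] [13.1  8.4  9.9]
scene base 661 [0.0017 0.0028 0.014 ] [ 0.7 -0.8 13.4] [ 47.1 168.    8.3]
463 237
```

View pics/k.png

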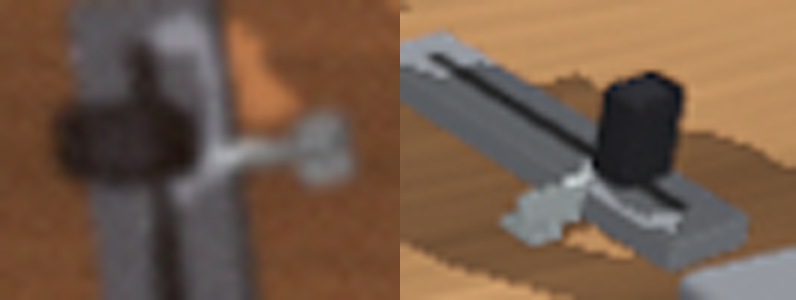

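Both cameras put the grip about 4.7 mm past the pointer (0.0412 against 0.0365), so I'll grasp it again and correct.

Call:
arm_command --rows '[[50,[0.1,0,0],[0,0,0]],[50,[0.2,-0.05,0],[0,0,0]],[50,[0.3,-0.1,0],[0,0,0]],[50,[0.4,-0.15,0],[0,0,0]],[50,[0.5,-0.15,0],[0,0,0]],[50,[0.54,-0.15,0],[0,0,0]],[50,[0.548,-0.15,-0.04],[0,0,0]],[50,[0.548,-0.15,-0.14],[0,0,0]],[50,[0.548,-0.15,-0.24],[0,0,0]],[50,[0.548,-0.15,-0.34],[0,0,0]],[50,[0.548,-0.15,-0.42],[0,0,0]],[50,[0.548,-0.15,-0.42],[0,0,0]]]'

```text
time: 18.52
tool_pos: [0.5441, 0.3419, 0.0718]
tool_rot: [-0.003, 0.653, 0.758, -0.006]
contact_force: [-1.0, 0.1, -1.6]
gripper_width: 0.581
grasp_force: 0.0
```

Call:
arm_command --rows '[[50,[0,0,-0.06],[0,0,0]],[50,[0,0,-0.12],[0,0,0]],[50,[0,0,-0.155],[0,0,0]],[50,[0,0,-0.155],[0,0,0]],[40,[0,0,-0.155],[0,0,0]],[32,[0,0,-0.155],[0,0,0]],[26,[0,0,-0.155],[0,0,0]],[22,[0,0,-0.155],[0,0,0]],[18,[0,0,-0.155],[0,0,0]],[14,[0,0,-0.155],[0,0,0]],[14,[0,0,-0.155],[0,0,0]],[14,[0,0,-0.155],[0,0,0]]]'

```text
time: 19.52
tool_pos: [0.5506, 0.3442, 0.0349]
tool_rot: [0.0, 0.653, 0.757, 0.001]
contact_force: [-1.5, -1.2, 4.9]
gripper_width: 0.218
grasp_force: 59.3
```

```bash
cat > m.py <<'E'
from h import *
a=np.radians(8.45);R=np.array([[np.sin(a),-np.cos(a)],[np.cos(a),np.sin(a)]]);o=np.array([.5108,.3376])
p=monitor.state()['tool_pos'][:2];print('tcp',R@(p-o))
for n in('top','scene'):
    Q=[]
    for i in range(4):
        q=cloud(grab(n)).reshape(-1,3);L=np.c_[(q[:,:2]-o)@R.T,q[:,2]]
        Q.append(L[(abs(L[:,0])<.03)&(abs(L[:,1])<.08)&(L[:,2]>.049)&(L[:,2]<.06)])
    X=np.vstack(Q);print(n,len(X)//4,X.mean(0).round(4),np.percentile(X[:,1],[1,99]).mean().round(4))
E
python3 st.py; python3 m.py | head -1
```

```text
19.5167 [0.5506 0.3442 0.0349] y-axis deg 8.48 z [ 0.0018  0.001  -1.    ] [-1.5 -1.2  4.9] 18.65893389156728 59.2642468214035
tcp [-0.00070875  0.04031217]
```

Call:
arm_command --rows '[[14,[-0.005,-0.001,0],[0,0,0]],[14,[-0.01,-0.001,0],[0,0,0]],[14,[-0.014,-0.002,0],[0,0,0]],[14,[-0.014,-0.002,0],[0,0,0]],[14,[-0.014,-0.002,0],[0,0,0]],[14,[-0.014,-0.002,0],[0,0,0]]]'

```text
time: 20.42
tool_pos: [0.5468, 0.3437, 0.0349]
tool_rot: [0.001, 0.653, 0.757, 0.001]
contact_force: [0.8, 0.1, 5.8]
gripper_width: 0.217
grasp_force: 59.5
```

Call:
arm_command --rows '[[24,[0,0,0],[0,0,0]],[32,[0,0,0],[0,0,0]],[40,[0,0,0],[0,0,0]],[44,[0,0,0],[0,0,0]],[44,[0,0,0],[0,0,0]],[44,[0,0,0.08],[0,0,0]],[44,[0,0,0.18],[0,0,0]],[44,[0,0,0.3],[0,0,0]],[44,[0,0,0.42],[0,0,0]],[44,[0,0,0.52],[0,0,0]],[44,[0,0,0.58],[0,0,0]],[44,[0,0,0.58],[0,0,0]]]'

```text
time: 21.42
tool_pos: [0.5481, 0.3445, 0.2139]
tool_rot: [0.002, 0.653, 0.758, 0.005]
contact_force: [1.4, 1.0, 0.8]
gripper_width: 0.511
grasp_force: 0.0
```

Call:
arm_command --rows '[[40,[-0.08,0,0],[0,0,0]],[40,[-0.18,0,0],[0,0,0]],[40,[-0.28,0,0],[0,0,0]],[40,[-0.38,0,0],[0,0,0]],[40,[-0.48,0.05,0],[0,0,0]],[40,[-0.54,0.1,0],[0,0,0]],[40,[-0.54,0.15,0],[0,0,0]],[40,[-0.54,0.15,0],[0,0,0]],[40,[-0.54,0.15,0],[0,0,0]]]'

```text
time: 22.17
tool_pos: [0.3828, 0.388, 0.2058]
tool_rot: [-0.0, 0.652, 0.758, -0.001]
contact_force: [-0.6, -0.4, -0.6]
gripper_width: 0.465
grasp_force: 0.0
```

```bash
python3 st.py; python3 m.py; python3 - <<'E'
from h import *
f=load('top');C=cloud(f);z=C[...,2]
for n,lo,hi,u0,u1,v0,v1 in(('cone',.055,.07,267,300,205,237),('fin',.064,.08,320,370,210,260)):
    m=np.zeros((480,640),bool);m[v0:v1,u0:u1]=1;m&=(z>lo)&(z<hi);r=cv2.minAreaRect((C[m][:,:2]*1000).astype(np.float32));print(n,r)
E
```

```text
22.1667 [0.3828 0.388  0.2058] y-axis deg 8.56 z [-0.0016 -0.0018 -1.    ] [-0.6 -0.4 -0.6] 39.69912062633825 0.0
tcp [-0.0686158  -0.11921178]
top 77 [-0.0005  0.0398  0.0538] 0.04
scene 72 [-0.0002  0.0408  0.0534] 0.0394
cone ((564.4576416015625, 51.300506591796875), (16.053327560424805, 15.132505416870117), 64.1208724975586)
fin ((535.2503051757812, -85.67350769042969), (44.95646286010742, 13.847431182861328), 77.92941284179688)
```

The grip still reads about 3 mm past the pointer, and the offset between camera and tool reading is constant. I'll do one more regrasp 3 mm further back, where closing the fingers centres the grip.

Call:
arm_command --rows '[[50,[0.1,0,0],[0,0,0]],[50,[0.2,-0.05,0],[0,0,0]],[50,[0.3,-0.1,0],[0,0,0]],[50,[0.4,-0.15,0],[0,0,0]],[50,[0.5,-0.15,0],[0,0,0]],[50,[0.53,-0.151,0],[0,0,0]],[50,[0.53,-0.151,-0.04],[0,0,0]],[50,[0.53,-0.151,-0.14],[0,0,0]],[50,[0.53,-0.151,-0.24],[0,0,0]],[50,[0.53,-0.151,-0.34],[0,0,0]],[50,[0.53,-0.151,-0.42],[0,0,0]],[50,[0.53,-0.151,-0.42],[0,0,0]]]'

```text
time: 23.57
tool_pos: [0.5365, 0.3411, 0.0735]
tool_rot: [-0.003, 0.652, 0.758, -0.006]
contact_force: [-0.6, -0.9, -1.0]
gripper_width: 0.586
grasp_force: 0.0
```

Call:
arm_command --rows '[[50,[0,0,-0.06],[0,0,0]],[50,[0,0,-0.12],[0,0,0]],[50,[0,0,-0.155],[0,0,0]],[50,[0,0,-0.155],[0,0,0]],[40,[0,0,-0.155],[0,0,0]],[32,[0,0,-0.155],[0,0,0]],[26,[0,0,-0.155],[0,0,0]],[22,[0,0,-0.155],[0,0,0]],[18,[0,0,-0.155],[0,0,0]],[14,[0,0,-0.155],[0,0,0]],[14,[0,0,-0.155],[0,0,0]],[14,[0,0,-0.155],[0,0,0]]]'

```text
time: 24.57
tool_pos: [0.544, 0.3436, 0.037]
tool_rot: [0.001, 0.653, 0.757, 0.002]
contact_force: [1.3, 0.1, 6.7]
gripper_width: 0.224
grasp_force: 59.0
```

```bash
python3 st.py; python3 m.py
```

```text
24.5667 [0.544  0.3436 0.037 ] y-axis deg 8.48 z [ 0.0033  0.0016 -1.    ] [1.3 0.1 6.7] 19.115308025882893 59.01190102100372
tcp [-0.00101503  0.03374213]
top 52 [0.0062 0.0369 0.054 ] 0.0372
scene 108 [0.0036 0.0387 0.0546] 0.0356
```

Call:
arm_command --rows '[[24,[0,0,0],[0,0,0]],[32,[0,0,0],[0,0,0]],[40,[0,0,0],[0,0,0]],[44,[0,0,0],[0,0,0]],[44,[0,0,0],[0,0,0]],[44,[0,0,0.08],[0,0,0]],[44,[0,0,0.18],[0,0,0]],[44,[0,0,0.3],[0,0,0]],[44,[0,0,0.42],[0,0,0]],[44,[0,0,0.52],[0,0,0]],[44,[0,0,0.58],[0,0,0]],[44,[0,0,0.58],[0,0,0]]]'

```text
time: 25.97
tool_pos: [0.5451, 0.3442, 0.2154]
tool_rot: [0.002, 0.653, 0.758, 0.005]
contact_force: [0.7, -0.2, 1.8]
gripper_width: 0.511
grasp_force: 0.0
```

Call:
arm_command --rows '[[40,[-0.08,0,0],[0,0,0]],[40,[-0.18,0,0],[0,0,0]],[40,[-0.28,0,0],[0,0,0]],[40,[-0.38,0,0],[0,0,0]],[40,[-0.48,0.05,0],[0,0,0]],[40,[-0.54,0.1,0],[0,0,0]],[40,[-0.54,0.15,0],[0,0,0]],[40,[-0.54,0.15,0],[0,0,0]],[40,[-0.54,0.15,0],[0,0,0]]]'

```text
time: 26.72
tool_pos: [0.3798, 0.3877, 0.2073]
tool_rot: [-0.0, 0.652, 0.758, -0.001]
contact_force: [0.5, -0.9, -0.5]
gripper_width: 0.469
grasp_force: 0.0
```

```bash
python3 m.py; python3 - <<'E'
from h import *
f=load('top');c=cv2.resize(f['color'][212:242,162:202,::-1],(0,0),fx=10,fy=10,interpolation=cv2.INTER_CUBIC)
a=cv2.resize(f['color'][:,:,::-1],(400,300)); cv2.imwrite('pics/l.png',np.hstack([c,a]))
E
```

```text
tcp [-0.06876561 -0.12222563]
top 74 [-0.0004  0.0367  0.054 ] 0.037
scene 74 [-0.0004  0.0379  0.0535] 0.0365
```

View pics/l.png

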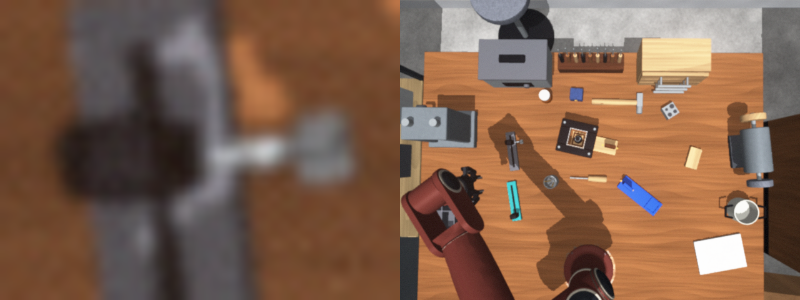

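The grip (130,155) is now level with the pointer bar (250,150), reading 0.0367 against 0.0365. The sled is still under the light and the bystanders haven't moved, so I'm handing in.

```bash
python3 -c "
from plant import manip; print(manip.job_done())"
```

```text
the job is handed in; nothing more can be done
None
```

The job is handed in: by the cameras, the ring is centred under the light's opening to about 1–2 mm and the dimmer grip is level with the pointer to about 1 mm; no verdict came back.

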